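# Dial open the lock case

## Robot

A 6-joint arm with a two-finger parallel gripper is mounted at the origin on the work surface. World frame = base frame: x ahead of the robot, y to its left, z up, the work surface at z = 0. Lengths are in m, angles in rad, forces in N, time in s.
With the tool pointing down it reaches from about 0.35 to 0.925 m from the base axis. Payload 6.4 kg.
Tool frame: the origin (TCP) lies at the very end of the fingers, on their centre line; the grasp point (between the pads) lies 19 mm behind it (bot.hold_point_z is the z of the grasp point in the tool frame, in m); z points along the fingers, y is the line along which they close (so a half turn about z gives the same grasp; the last joint's range is limited). The gripper opens to 94 mm and grips with 3 to 60 N. Pads are 16 mm wide; open, the fingers measure 119 mm over their backs; the gripper's body (75 mm by 177 mm) begins 78 mm behind the grasp point.
Start: joints at [-1.5, 0.245, 1.558, -0, 1.339, -0.174], TCP at [0.158, -0.631, 0.177] pointing down, gripper open.
Joint ranges: [-3.13, 3.13], [-1.02, 2.26], [0.13, 2.54], [-0.95, 4.09], [0.21, 2.88], [-2.74, 2.74]. Speed limits (rad/s): [2.57, 2.57, 3.14, 3.14, 3.14, 3.14].

## Interface

Orientations are given as a unit quaternion [w, x, y, z].
In Python, from station import bot, cams gives the robot as it stands. The module is installed in compiled form; this text tells all that it offers.
- The arm moves only by the tool apply_moves, never from a script. Its argument "series" is a list of rows, each a list of 3 entries, a list of its own where there are three numbers: the shift along the tool's x, y, z in cm, then the turn about the tool's z in rad, then the opening, from 0 (shut) to 1 (fully open). A call has exactly 10 rows; each row is the pose to reach, as a shift and turn from the pose commanded when the call began, along the tool's axes at that moment; what a row does not reach only later rows make up. A row lasts 1/12 s, in which the tool goes at most 41.7 mm and 7.16 degrees, less where a joint would pass 70% of its speed; a pose out of reach is approached as far as the arm can. A call with a gripper value outside its range is refused whole. The fingers move at their own pace and stop on an object; "newtons" is the grip in N (left out, the last holds). Time passes only in rows, so rows that repeat a pose let the fingers close, or fill a call up. It gives the time, the measured TCP pose, the force, the opening and the grip force at its end, in the units of the state.
- bot.get_state(): the state, without advancing time (a new reading comes with each control period).
- cams.get_image(name): name is "scene" or "top"; returns a dict with "img" (400x640x3 uint8, blue, green, red), "fovy" (degrees; the focal length in pixels is half the picture's height over the tangent of half this angle, whatever the lens; pixels are square), "cx", "cy" (the principal point, pixels), "xyz" and "orientation" of the camera in the world. Camera axes: x right, y up, looking along -z (the intrinsics and any distortion apply to the point x, -y, -z); pixel columns grow to the right and rows downward; lengths in m; the calibration is good to about 2 mm. A picture is of the moment at which its call begins. There is no depth.
- bot.finish_job(): hands the job in; it is judged then, once.
The state is a dict: "clock": time; "qpos": joint angles; "qvel": joint speeds; "joint_efforts": joint torques, N m; "position": TCP position; "eef_rot": TCP orientation; "contact_force": force on the tool from outside, world axes, zero at the start; "torque": the same for the moment, N m; "width": opening from 0.0 (shut) to 1.0 (fully open); "gripper_force": force on a finger pad.
Only numpy, scipy, OpenCV 4.12 (cv2) and the standard library are available. Lean on these libraries where they do the work, as an engineer would, in place of code of your own. Each camera call takes 0.05 s, during which the arm holds its last target. There are 200 camera calls.

## Task

Unlock and open the aluminium lock case on the electronics bench. Its dial has twelve marks like a clock, with the double mark as 0 and the others counted clockwise: turn the dial left (anticlockwise) until its peg stands at mark 9 and pause there, then right (clockwise), back past 0, until the peg stands at mark 4, each time without running past the mark; then slide the grey cover fully open, leave the dial at 4, and leave the meter, the spool and the mouse where they are.

Things in the scene. Friction and masses are not known exactly. Their poses are not given: they have to be found in the camera images.
- dial (a joint): Dial angle, rad, from above: 0 = peg at the double mark 0, growing anticlockwise (left). Marks are 30 degrees apart, counted clockwise, so mark 9 is +1.571 and mark 4 is -2.094. End stops at -2.6 and +2.6, so it never passes mark 6. Light friction (about 2 N at the peg); stays where it is left. Starts between -1.0 and 0.8.
- case: Ribbed aluminium case, 150 mm along its x, 340 mm along its y, 65 mm high, fixed to the bench; the origin is the centre of its underside, z up. The dial is towards its +y end (axis 105 mm from the origin), the grey sliding cover (134 x 105 mm) on the middle, and the bare deck the cover slides over at its -y end.
- dial_centre (a point): Centre of the dial's upper face, on its axis, 77 mm above the bench, fixed in the case, with the case's axes: z up, x to mark 0, y along the case's long side from cover to dial. The dial is a steel disc, radius 44 mm, 12 mm thick, flat on the case's top (65 mm high). The black marks are on the case around it, from 47 mm to 56 mm (mark 0: 62 mm) from the axis.
- peg (a point): Middle of the dial's upright black plastic peg, 12 mm in diameter and 28 mm tall, standing on the disc 32 mm from the dial's axis; this point is 91 mm and the peg's top 105 mm above the bench. It is the dial's pointer, and is pushed or taken to turn the dial. The point turns with the dial: its x axis points outward from the dial's axis.
- cover (a joint): How far the grey cover is slid open, m: 0 shut, 0.085 fully open (end stop). It slides along the case's -y, away from the dial, against about 3 N of friction, and stays where it is left. A catch in the lock holds it until the dial is within about 0.2 rad of mark 4.
- bar (a point): Middle of the black push bar across the cover: 70 mm along the case's x, 12 mm along y, 26 mm tall; this point is 82.5 mm, the bar's top 95.5 mm and the cover's face 69.5 mm above the bench. It moves with the cover; shut, it is 112.5 mm from the dial's axis along the case's -y. Guide rails 10 mm high run along y, 71 mm either side of it.
- meter_mid (a point): Centre of a black multimeter lying on the bench beyond the case, 160 x 80 x 32 mm. Leave alone.
- spool_mid (a point): Centre of a grey solder spool standing on its flange beyond the case, 60 mm in diameter, 38 mm tall. Leave alone.
- mouse_mid (a point): Centre of a black computer mouse beside the case's dial end, 100 x 58 x 30 mm. Leave alone.

How it is judged:
On the way, in this order (a step that is already met when the one before it is completed fails the run):
1. the dial is turned left to mark 9 and pauses there (within 10 degrees), cover shut (value of joint dial between 1.401 and 1.741 rad and value of joint cover below 0.012 m), for 0.3 s.
2. the dial is turned right to mark 4 and rests there (within 10 degrees), cover shut (value of joint dial between -2.264 and -1.924 rad and value of joint cover below 0.012 m), for 0.3 s.
3. the cover is slid fully open (value of joint cover above 0.075 m), for 0.2 s.
At the end, for the whole second after the job is handed in: The cover is fully open (within 10 mm of its 85 mm travel), the dial still stands at mark 4 (within 10 degrees), and both are at rest (value of joint dial between -2.264 and -1.924 rad and value of joint cover above 0.075 m and velocity of joint cover between -0.01 and 0.01 m/s and velocity of joint dial between -0.05 and 0.05 rad/s); the robot touches nothing.
It fails at once if the dial is run more than 20 degrees past mark 9 (value of joint dial above 1.92 rad).
It fails at once if the dial is run more than 20 degrees past mark 4 (value of joint dial below -2.443 rad).
It fails at once if the multimeter is shoved aside (moved over 30 mm) (distance of meter_mid from where it was at the start of the episode above 0.03 m).
It fails at once if the solder spool is shoved aside (moved over 30 mm) (distance of spool_mid from where it was at the start of the episode above 0.03 m).
It fails at once if the mouse is shoved aside (moved over 30 mm) (distance of mouse_mid from where it was at the start of the episode above 0.03 m).
It also fails if it takes over 61 s, if anything falls off the work surface, if the arm or the gripper's body presses on something with over 40 N, if the wrist force passes 120 N, or if a joint passes its speed limit or range.

## Working session

There is one attempt and no reset: what is moved stays moved. The work goes in short steps, Python scripts to look and compute and a tool call to move; the robot and the scene stay as the last step left them, time stands still between calls to the robot, and variables do not carry over. Pictures are saved under pics/ and viewed, at most 10 in all, crops included, and the job is handed in when it is done.

Besides the shell and the picture viewer there is one more tool, called as name(argument=value, ...) on one line, values as JSON. apply_moves: Moves the arm, as the interface text tells. Its arguments: {"type":"object","properties":{"series":{"type":"array"},"newtons":{"type":"number"}},"required":["series"]}

```bash
mkdir -p pics; python3 - <<'E'
from station import bot,cams
import cv2
for n in("scene","top"):
    c=cams.get_image(n);cv2.imwrite(f"pics/{n}0.png",c["img"]);print(n,{k:v for k,v in c.items() if k!="img"})
print(bot.get_state(),bot.hold_point_z)
E
```

```text
scene {'fovy': 42.7588805955385, 'cx': 312.76470033267225, 'cy': 196.53171379924603, 'xyz': array([ 1.20786478, -0.61072311,  0.98934562]), 'orientation': array([0.86896968, 0.36141785, 0.12579711, 0.31375775])}
top {'fovy': 47.884846018951436, 'cx': 312.70601164140714, 'cy': 195.53093327289236, 'xyz': array([0.48529105, 0.10151093, 1.00600755]), 'orientation': array([ 0.71253852,  0.06066159, -0.05906826, -0.69650555])}
{'clock': 0.1, 'qpos': array([-1.50011855e+00,  2.45760985e-01,  1.55883166e+00, -2.39149025e-05,
        1.33870110e+00, -1.74109583e-01]), 'qvel': array([ 0.00053999, -0.00253776, -0.00331201,  0.00099205,  0.00149036,
       -0.00089357]), 'joint_efforts': array([-2.59796270e-04, -4.16914272e+01, -3.15526772e+01,  6.86330488e-02,
        3.09740833e-02, -5.57008502e-05]), 'position': array([ 0.15747956, -0.63005131,  0.17637737]), 'eef_rot': array([-8.50014549e-04,  9.92518543e-01,  1.22091023e-01,  3.23484394e-05]), 'contact_force': array([ 0.42486492, -0.3630183 , -0.52411381]), 'torque': array([-0.03593883, -0.01619323, -0.05498147]), 'gripper_force': 0.0, 'width': 0.9996903903017771} -0.0188
```

View pics/scene0.png

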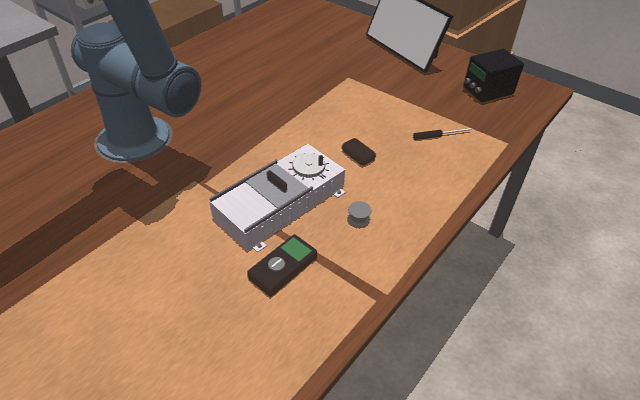

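View pics/top0.png

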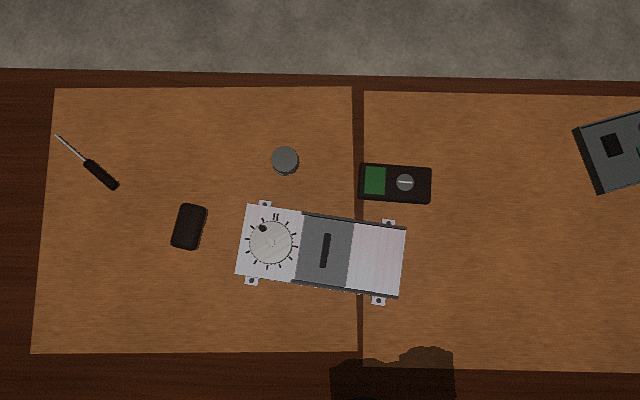

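The top view shows the dial centred near (271,242), its double mark at (276,217), its peg near (263,228) and the bar near (325,250). The mouse is at (189,227), the spool at (285,160) and the meter at (395,183).

```bash
cat > h.py <<'E'
from station import bot,cams
import cv2,numpy as np
from scipy.spatial.transform import Rotation as R
def rot(q): return R.from_quat(np.r_[q[1:],q[0]])
def ray(c,u,v,z):
    f=c["img"].shape[0]/2/np.tan(np.radians(c["fovy"])/2)
    d=rot(c["orientation"]).apply([(u-c["cx"])/f,-(v-c["cy"])/f,-1]);p=c["xyz"]
    return p+d*(z-p[2])/d[2]
def proj(c,P):
    f=c["img"].shape[0]/2/np.tan(np.radians(c["fovy"])/2)
    x=rot(c["orientation"]).inv().apply(np.array(P)-c["xyz"]);return np.array([c["cx"]-f*x[0]/x[2],c["cy"]+f*x[1]/x[2]])
def blobs(c,box,thr=70,amin=15):
    x0,y0,x1,y1=box
    m=(c["img"][y0:y1,x0:x1].max(2)<thr).astype(np.uint8)
    n,l,s,ce=cv2.connectedComponentsWithStats(m)
    return [(s[i,4],ce[i]+[x0,y0],s[i,:4]+[x0,y0,0,0]) for i in range(1,n) if s[i,4]>=amin]
E
python3 - <<'E'
from h import *
c=cams.get_image("top")
for b in blobs(c,(235,200,345,290),75,6): print(b)
cv2.imwrite("pics/crop1.png",cv2.resize(c["img"][195:305,225:415],None,fx=4,fy=4,interpolation=cv2.INTER_CUBIC))
s=cams.get_image("scene")
cv2.imwrite("pics/crop2.png",cv2.resize(s["img"][135:255,200:360],None,fx=4.5,fy=4.5,interpolation=cv2.INTER_CUBIC))
E
```

```text
(np.int32(10), array([264.5, 204. ]), array([263, 203,   4,   3]))
(np.int32(156), array([323.17307692, 215.89102564]), array([302, 211,  43,  11]))
(np.int32(9), array([273.55555556, 216.11111111]), array([273, 213,   2,   7]))
(np.int32(13), array([276.46153846, 217.76923077]), array([274, 214,   5,   8]))
(np.int32(7), array([262.57142857, 219.85714286]), array([262, 218,   2,   5]))
(np.int32(6), array([286.5, 223. ]), array([285, 222,   4,   3]))
(np.int32(46), array([262.26086957, 227.76086957]), array([259, 225,   8,   7]))
(np.int32(6), array([251.83333333, 226.66666667]), array([250, 226,   4,   3]))
(np.int32(7), array([293.42857143, 233.71428571]), array([291, 233,   5,   2]))
(np.int32(246), array([324.77235772, 249.74796748]), array([319, 233,  12,  35]))
(np.int32(8), array([247. , 238.5]), array([245, 238,   5,   2]))
(np.int32(10), array([294.3, 246.1]), array([291, 245,   7,   3]))
(np.int32(6), array([290.33333333, 250.33333333]), array([289, 248,   3,   5]))
(np.int32(7), array([247.14285714, 251.57142857]), array([245, 251,   5,   2]))
(np.int32(8), array([255.   , 261.375]), array([253, 259,   5,   5]))
(np.int32(8), array([281.5 , 260.25]), array([278, 258,   8,   5]))
(np.int32(7), array([266.85714286, 266.85714286]), array([266, 265,   3,   5]))
(np.int32(18), array([251.27777778, 279.94444444]), array([249, 278,   5,   5]))
(np.int32(190), array([317.65263158, 284.43157895]), array([291, 279,  54,  11]))
```

View pics/crop1.png

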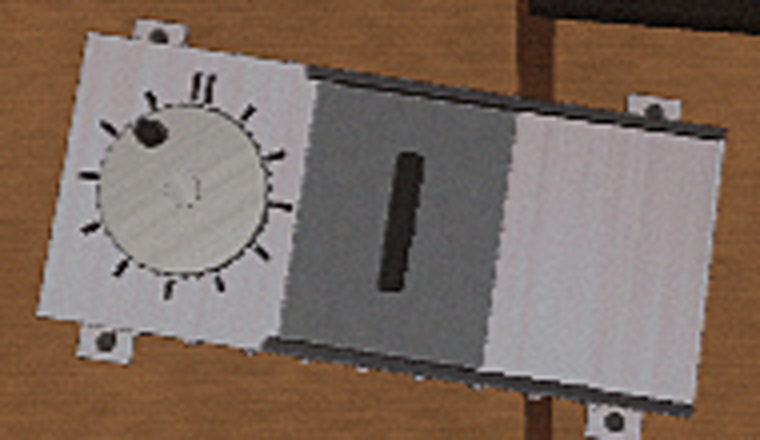

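View pics/crop2.png

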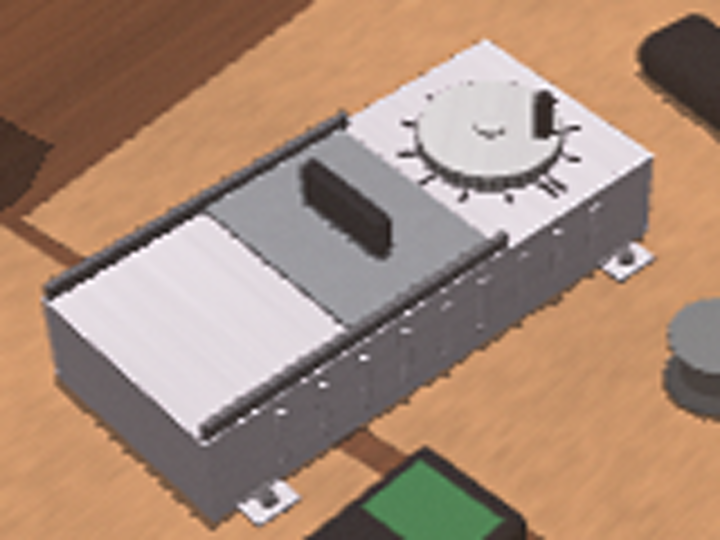

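The zoomed views show the disc centred near (183,190) in the first crop, the peg at (150,131), about one mark left of 0, and the cover shut with its bar at (400,221). Next I fit the marks on their plane.

```bash
python3 - <<'E'
from h import *
c=cams.get_image("top")
px={11:(262.57,219.86),10:(251.83,226.67),9:(247,238.5),8:(247.14,251.57),7:(255,261.4),6:(266.86,266.86),5:(281.5-.7,260.25+4.5),2:(293.43,233.7),1:(286.5,223),3:(294.3,246.1)}
px.pop(5)
K=list(px);W=np.array([ray(c,*px[k],.065)[:2] for k in K])
M=np.array([[.0515*np.cos(-k*np.pi/6),.0515*np.sin(-k*np.pi/6)] for k in K])
A,_=cv2.estimateAffinePartial2D(M,W,method=cv2.LMEDS)
yaw=np.arctan2(A[1,0],A[0,0]);C=A[:,2];print("dial",C,"yaw",yaw,"scale",np.hypot(A[0,0],A[1,0]))
print("res mm",1e3*np.abs(W-(M@A[:,:2].T+C)).max(1))
b=ray(c,324.77,249.75,.0955);r=np.array([np.cos(yaw),np.sin(yaw)]);n=np.array([-r[1],r[0]])
print("bar",b,"dir check",(C-b[:2])@r,(C-b[:2])@n)
p=ray(c,262.26,227.76,.10);d=p[:2]-C;print("peg",p,np.linalg.norm(d),"dial angle",np.arctan2(d[1],d[0])-yaw)
s=cams.get_image("scene");print("scene px of dial,peg top,bar top",proj(s,[*C,.077]),proj(s,[*p[:2],.105]),proj(s,b))
st=bot.get_state();T=rot(st["eef_rot"]);print("tool axes",T.as_matrix().round(3).tolist(),"peg-TCP tool cm",T.inv().apply(np.r_[p[:2],.25]-st["position"])*100)
E
```

```text
dial [0.54551019 0.19072203] yaw -0.1326791627226142 scale 0.9883703944162863
res mm [0.54278773 0.69820021 0.75994275 1.05895944 0.27967755 0.78445792
 0.37681763 0.79696114 1.05527762]
bar [0.53115455 0.07860451 0.0955    ] dir check -0.0006025871334512113 0.11303123230399666
peg [0.57212252 0.20551466 0.1       ] 0.030447296963132878 dial angle 0.6400071515373025
scene px of dial,peg top,bar top [309.60541281 163.16884521] [320.91111513 156.67035767] [277.4123873  177.45588355]
tool axes [[0.97, 0.242, -0.0], [0.242, -0.97, 0.001], [0.0, -0.001, -1.0]] peg-TCP tool cm [ 60.48526043 -71.05404676  -7.24947784]
```

apply_moves(series=[[[2.4,-2.8,-0.4],0.04,0.45],[[4.8,-5.6,-0.8],0.08,0.45],[[7.2,-8.4,-1.2],0.12,0.45],[[9.6,-11.3,-1.6],0.16,0.45],[[12.0,-14.1,-2],0.2,0.45],[[14.4,-16.9,-2],0.24,0.45],[[16.8,-19.7,-2],0.28,0.45],[[19.2,-22.6,-2],0.32,0.45],[[21.6,-25.4,-2],0.35,0.45],[[24.0,-28.2,-2],0.376,0.45]], newtons=12)

```text
clock: 1.13
position: [0.3224, -0.2972, 0.1974]
eef_rot: [0.0, 0.998, -0.067, 0.0]
contact_force: [0.6, 0.1, 0.6]
width: 0.452
gripper_force: 0.0
```

```bash
cat > to.py <<'E'
# print shift (tool cm) and turn from measured pose to a case-frame target: x y z(mm)
import sys
from h import *
C=np.array([.5455,.1907]);yaw=-.1327
r=np.array([np.cos(yaw),np.sin(yaw)]);n=np.array([-r[1],r[0]])
st=bot.get_state();T=rot(st["eef_rot"]);P=st["position"]
x,y,z=np.array(sys.argv[1:4],float)/1e3
print("clock",st["clock"],"case mm",((P[:2]-C)@r*1e3).round(1),((P[:2]-C)@n*1e3).round(1),(P[2]*1e3).round(1),"w",st["width"],"F",st["contact_force"].round(1))
ty=T.as_matrix()[:,1];print("tool y vs case -y, deg",np.degrees(np.arctan2(ty@[*r,0],ty@[*(-n),0])).round(1),"q",st["qpos"].round(2))
print("shift cm",(T.inv().apply(np.r_[C+x*r+y*n,z]-P)*100).round(2))
E
python3 to.py 25.7 19.1 150
```

```text
clock 1.1333 case mm -156.5 -513.1 197.4 w 0.4516905911475521 F [0.6 0.1 0.6]
tool y vs case -y, deg -0.0 q [-1.   -0.3   2.05  0.    1.39  0.7 ]
shift cm [ 18.19 -53.24   4.73]
```

apply_moves(series=[[[1.3,-3.8,0],0,0.45],[[2.6,-7.6,0],0,0.45],[[3.9,-11.4,0],0,0.45],[[5.2,-15.2,0],0,0.45],[[6.5,-19.0,0],0,0.45],[[7.8,-22.8,0],0,0.45],[[9.1,-26.6,0],0,0.45],[[10.4,-30.4,0],0,0.45],[[11.7,-34.2,0],0,0.45],[[13.0,-38.0,0],0,0.45]])

```text
clock: 1.97
position: [0.5012, 0.063, 0.1976]
eef_rot: [0.0, 0.998, -0.065, 0.0]
contact_force: [0.6, -0.3, 0.5]
width: 0.45
gripper_force: 0.0
```

apply_moves(series=[[[1.3,-3.8,1],0,0.45],[[2.6,-7.6,2],0,0.45],[[3.9,-11.4,3],0,0.45],[[5.2,-15.2,4],0,0.45],[[5.2,-15.2,4.7],0,0.45],[[5.2,-15.2,4.7],0,0.45],[[5.2,-15.2,4.7],0,0.45],[[5.2,-15.2,4.7],0,0.45],[[5.2,-15.2,4.7],0,0.45],[[5.2,-15.2,4.7],0,0.45]])

```text
clock: 2.8
position: [0.5724, 0.2038, 0.1515]
eef_rot: [-0.0, 0.998, -0.066, 0.001]
contact_force: [-0.5, -0.2, 0.0]
width: 0.45
gripper_force: 0.0
```

```bash
python3 to.py 25.7 19.1 86; python3 - <<'E'
from h import *
s=cams.get_image("scene")
cv2.imwrite("pics/s2.png",cv2.resize(s["img"][110:210,250:370],None,fx=6,fy=6,interpolation=cv2.INTER_CUBIC))
E
```

```text
clock 2.8 case mm 24.9 16.5 151.5 w 0.45026648807565484 F [-0.5 -0.2  0. ]
tool y vs case -y, deg -0.0 q [ 0.16  0.17  1.69 -0.    1.28  1.86]
shift cm [ 0.07 -0.25  6.55]
```

View pics/s2.png

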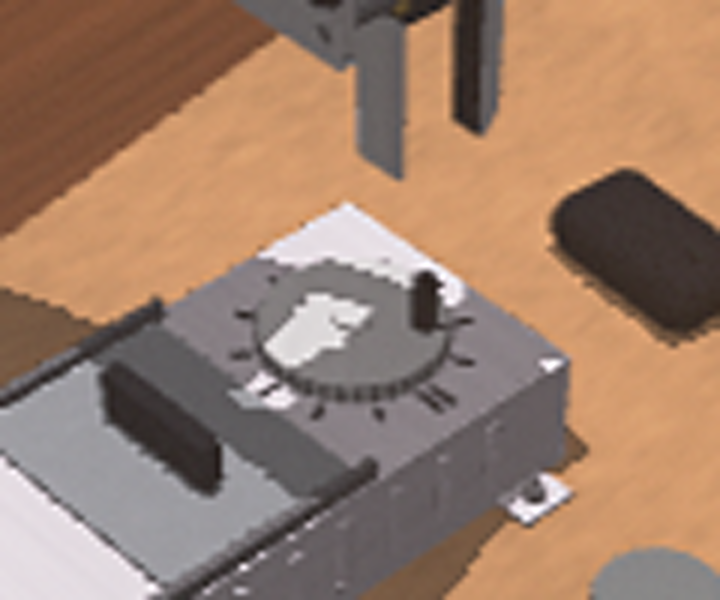

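The fingers hang directly over the peg, which is at (425,300) in the crop, and nothing is in the way below. I'll descend and grip.

apply_moves(series=[[[0.1,-0.25,2],0,0.45],[[0.1,-0.25,4],0,0.45],[[0.1,-0.25,5.5],0,0.45],[[0.1,-0.25,6.5],0,0.45],[[0.1,-0.25,6.5],0,0.3],[[0.1,-0.25,6.5],0,0.2],[[0.1,-0.25,6.5],0,0.1],[[0.1,-0.25,6.5],0,0.05],[[0.1,-0.25,6.5],0,0.05],[[0.1,-0.25,6.5],0,0.05]], newtons=12)

```text
clock: 3.68
position: [0.5739, 0.2072, 0.0863]
eef_rot: [-0.0, 0.998, -0.066, 0.001]
contact_force: [-0.1, -0.0, 0.3]
width: 0.068
gripper_force: 0.0
```

```bash
cat > arc.py <<'E'
import numpy as np,sys
a,b,n=float(sys.argv[1]),float(sys.argv[2]),int(sys.argv[3])
t=np.linspace(a,b,n+1)
x=3.2*(np.cos(t)-np.cos(a));y=-3.2*(np.sin(t)-np.sin(a))
print(np.c_[t,x,y].round(2).tolist())
E
python3 to.py 25.7 19.1 86; python3 arc.py .64 1.571 8
```

```text
clock 3.6833 case mm 26.0 20.1 86.3 w 0.0675363160944418 F [-0.1 -0.   0.3]
tool y vs case -y, deg 0.1 q [ 0.16  0.25  1.73 -0.    1.16  1.86]
shift cm [-0.03  0.1   0.03]
[[0.64, 0.0, -0.0], [0.76, -0.24, -0.29], [0.87, -0.51, -0.54], [0.99, -0.81, -0.76], [1.11, -1.13, -0.95], [1.22, -1.47, -1.1], [1.34, -1.83, -1.2], [1.45, -2.2, -1.27], [1.57, -2.57, -1.29]]
```

```bash
python3 - <<'E'
from h import *
s=cams.get_image("scene");t=cams.get_image("top")
a=cv2.resize(s["img"][110:210,270:360],(396,440),interpolation=cv2.INTER_CUBIC);b=cv2.resize(t["img"][200:290,230:310],(391,440),interpolation=cv2.INTER_CUBIC)
cv2.imwrite("pics/s3.png",np.hstack([a,b]));print(bot.get_state()["width"])
E
```

```text
0.051811536856340774
```

View pics/s3.png

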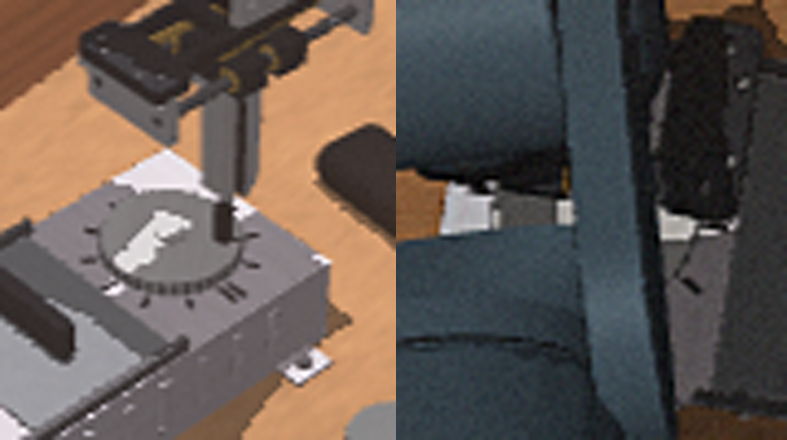

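The left half shows the fingers shut beside and behind the peg, which stands free in front of them at (222,222) in the crop. So the position estimate is off, and I'll compare projections with the known TCP.

```bash
python3 - <<'E'
from h import *
s=cams.get_image("scene");st=bot.get_state();P=st["position"]
print("TCP proj in crop",(proj(s,P)-[270,110])*4.4, "20mm up",(proj(s,P+[0,0,.02])-[270,110])*4.4)
m=np.linalg.norm
for u,v in [(222,200),(222,240),(222,221)]:
    q=np.array([u,v])/4.4+[270,110]
    for z in(.077,.091,.105): print((u,v),z,ray(s,*q,z).round(4))
b=[(a,c.round(1),r) for a,c,r in blobs(s,(312,140,332,172),60,5)];print(b)
# disc ellipse centre in scene vs top estimate
print("dial proj crop",(proj(s,[.5455,.1907,.077])-[270,110])*4.4)
M=[[*( np.array([.5455,.1907])+R.from_euler('z',-.1327-k*np.pi/6).apply([.0515,0,0])[:2]),.065] for k in range(12)]
print([((proj(s,x)-[270,110])*4.4).round(0).tolist() for x in M])
E
```

```text
TCP proj in crop [226.87415994 229.16495278] 20mm up [227.54837537 204.15255033]
(222, 200) 0.077 [0.5478 0.2345 0.077 ]
(222, 200) 0.091 [0.5579 0.2216 0.091 ]
(222, 200) 0.105 [0.5681 0.2086 0.105 ]
(222, 240) 0.077 [0.5715 0.2052 0.077 ]
(222, 240) 0.091 [0.5812 0.1927 0.091 ]
(222, 240) 0.105 [0.591  0.1802 0.105 ]
(222, 221) 0.077 [0.5604 0.219  0.077 ]
(222, 221) 0.091 [0.5703 0.2063 0.091 ]
(222, 221) 0.105 [0.5802 0.1935 0.105 ]
[(np.int32(12), array([324. , 147.5]), array([324, 142,   1,  12])), (np.int32(34), array([320.5, 160.2]), array([319, 156,   4,   9]))]
dial proj crop [174.22810766 233.9540198 ]
[[232.0, 290.0], [193.0, 304.0], [149.0, 303.0], [112.0, 287.0], [92.0, 261.0], [95.0, 232.0], [119.0, 208.0], [156.0, 196.0], [198.0, 197.0], [234.0, 212.0], [255.0, 237.0], [254.0, 266.0]]
```

```bash
python3 - <<'E'
from h import *
s=cams.get_image("scene")
P=np.array([.5724,.2038,.1515]);n=np.array([.132,.991,0])
for P0 in(P,P+[0,0,.019]): print((proj(s,P0-n*.021)-[250,110])*6,(proj(s,P0+n*.021)-[250,110])*6,(proj(s,P0+n*.033)-[250,110])*6,(proj(s,P0-n*.033)-[250,110])*6)
cv2.imwrite("pics/s4.png",cv2.resize(s["img"][125:180,295:345],(700,600*770//770),interpolation=cv2.INTER_CUBIC))
E
```

```text
[390.03629466 221.05777573] [460.55865261 179.54798643] [480.31338208 167.92026038] [369.48286136 233.15562258]
[390.54149911 186.27845079] [461.7740595  144.88341066] [481.72369165 133.29017551] [369.77683957 198.34531895]
```

View pics/s4.png

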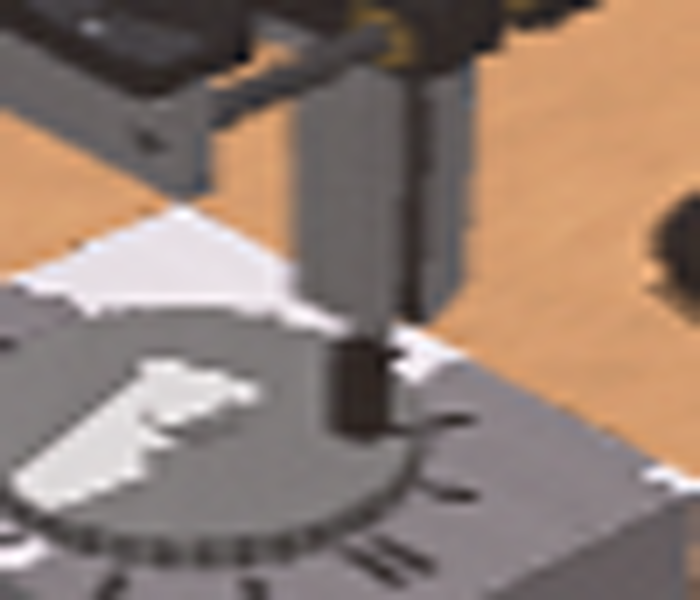

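The crop shows the fingertips ending at y≈300–340, level with the peg's top (340). That is about 7 px above where the reported TCP projects. So the fingers are either ~20 mm higher than reported or shifted horizontally. I'll open them and test by going down gently.

apply_moves(series=[[[0,0,0],0,0.2],[[0,0,0],0,0.3],[[0,0,0],0,0.4],[[0,0,0],0,0.45],[[0,0,0.2],0,0.45],[[0,0,0.3],0,0.45],[[0,0,0.4],0,0.45],[[0,0,0.5],0,0.45],[[0,0,0.6],0,0.45],[[0,0,0.7],0,0.45]])

```text
clock: 4.72
position: [0.5734, 0.2071, 0.0782]
eef_rot: [-0.0, 0.998, -0.066, -0.0]
contact_force: [0.2, 0.1, -0.4]
width: 0.449
gripper_force: 0.0
```

apply_moves(series=[[[0,0,0.05],0,0.45],[[0,0,0.1],0,0.45],[[0,0,0.15],0,0.45],[[0,0,0.2],0,0.45],[[0,0,0.25],0,0.45],[[0,0,0.3],0,0.45],[[0,0,0.35],0,0.45],[[0,0,0.4],0,0.45],[[0,0,0.4],0,0.45],[[0,0,0.4],0,0.45]])

```text
clock: 5.55
position: [0.5734, 0.2071, 0.0744]
eef_rot: [0.0, 0.998, -0.066, -0.0]
contact_force: [0.4, -0.3, 0.2]
width: 0.446
gripper_force: 0.0
```

apply_moves(series=[[[0,0,0.1],0,0.45],[[0,0,0.2],0,0.45],[[0,0,0.3],0,0.45],[[0,0,0.4],0,0.45],[[0,0,0.5],0,0.45],[[0,0,0.6],0,0.45],[[0,0,0.7],0,0.45],[[0,0,0.8],0,0.45],[[0,0,0.9],0,0.45],[[0,0,1.0],0,0.45]])

```text
clock: 6.38
position: [0.5734, 0.2071, 0.0642]
eef_rot: [-0.0, 0.998, -0.066, -0.0]
contact_force: [0.1, -0.7, 0.4]
width: 0.449
gripper_force: 0.0
```

```bash
python3 to.py 25.7 19.1 62; python3 - <<'E'
from h import *
s=cams.get_image("scene")
cv2.imwrite("pics/s5.png",cv2.resize(s["img"][125:180,295:345],(700,600),interpolation=cv2.INTER_CUBIC))
E
```

```text
clock 6.3833 case mm 25.4 19.9 64.2 w 0.4492617748520391 F [ 0.1 -0.7  0.4]
tool y vs case -y, deg 0.1 q [0.16 0.28 1.74 0.   1.13 1.86]
shift cm [0.03 0.08 0.22]
```

View pics/s5.png

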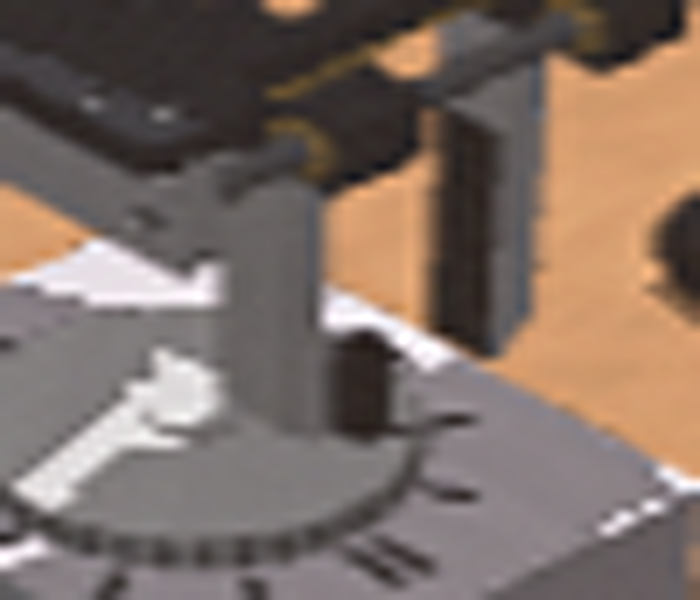

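Now the fingers stand on both sides of the peg: the left tip is near (270,420), the right tip near (480,350), and the peg is at (360,388). The tips really sit about 24 mm above the reported z, so I can close here.

apply_moves(series=[[[0,0,0.1],0,0.35],[[0,0,0.1],0,0.25],[[0,0,0.1],0,0.15],[[0,0,0.1],0,0.05],[[0,0,0.1],0,0.05],[[0,0,0.1],0,0.05],[[0,0,0.1],0,0.05],[[0,0,0.1],0,0.05],[[0,0,0.1],0,0.05],[[0,0,0.1],0,0.05]], newtons=12)

```text
clock: 7.27
position: [0.573, 0.2065, 0.0633]
eef_rot: [0.001, 0.998, -0.066, -0.001]
contact_force: [-2.7, -4.0, 2.9]
width: 0.122
gripper_force: 12.0
```

```bash
python3 to.py 25.7 19.1 62;python3 arc.py .64 1.571 8
```

```text
clock 7.2667 case mm 25.1 19.3 63.3 w 0.12170103094315769 F [-2.7 -4.   2.9]
tool y vs case -y, deg 0.1 q [ 0.16  0.28  1.74 -0.    1.12  1.86]
shift cm [0.06 0.02 0.13]
[[0.64, 0.0, -0.0], [0.76, -0.24, -0.29], [0.87, -0.51, -0.54], [0.99, -0.81, -0.76], [1.11, -1.13, -0.95], [1.22, -1.47, -1.1], [1.34, -1.83, -1.2], [1.45, -2.2, -1.27], [1.57, -2.57, -1.29]]
```

apply_moves(series=[[[-0.24,-0.27,0],0,0.05],[[-0.51,-0.5,0],0,0.05],[[-0.81,-0.71,0],0,0.05],[[-1.13,-0.89,0],0,0.05],[[-1.47,-1.03,0],0,0.05],[[-1.83,-1.13,0],0,0.05],[[-2.2,-1.19,0],0,0.05],[[-2.55,-1.21,0],0,0.05],[[-2.55,-1.21,0],0,0.05],[[-2.55,-1.21,0],0,0.05]])

```text
clock: 8.1
position: [0.5511, 0.2197, 0.0634]
eef_rot: [0.002, 0.998, -0.065, 0.002]
contact_force: [3.1, -10.6, -0.3]
width: 0.113
gripper_force: 12.1
```

```bash
python3 to.py 0 32 62; python3 - <<'E'
from h import *
s=cams.get_image("scene")
cv2.imwrite("pics/s6.png",cv2.resize(s["img"][125:190,285:345],(700,600),interpolation=cv2.INTER_CUBIC))
E
```

```text
clock 8.1 case mm 1.7 29.5 63.4 w 0.11268353429165782 F [  3.1 -10.6  -0.3]
tool y vs case -y, deg 0.1 q [ 0.19  0.24  1.78 -0.01  1.11  1.9 ]
shift cm [-0.17 -0.26  0.14]
```

View pics/s6.png

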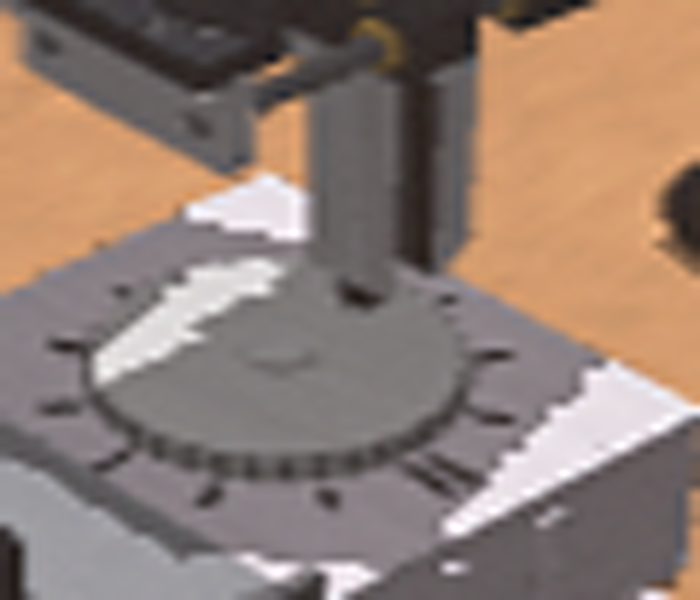

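The peg's foot is at (357,295), mark 9 at (447,300), mark 10 at (490,355), mark 4 at (58,408) and mark 0 at (445,475). I'll turn these into angles.

```bash
python3 - <<'E'
from h import *
s=cams.get_image("scene");f=lambda p:(285+p[0]*60/700,125+p[1]*65/600)
px={11:(490,415),10:(490,355),9:(447,300),1:(325,497),2:(210,493),3:(110,458),4:(58,408),5:(65,345),6:(122,290)}
K=list(px);W=np.array([ray(s,*f(px[k]),.065)[:2] for k in K])
M=np.array([[.0515*np.cos(-k*np.pi/6),.0515*np.sin(-k*np.pi/6)] for k in K])
A,_=cv2.estimateAffinePartial2D(M,W,method=cv2.LMEDS)
yaw=np.arctan2(A[1,0],A[0,0]);C=A[:,2];print(C,yaw,np.hypot(A[0,0],A[1,0]),1e3*np.abs(W-(M@A[:,:2].T+C)).max(1).round(4))
for z in(.077,.081,.085):
    d=ray(s,*f((357,295)),z)[:2]-C;print(z,np.hypot(*d),np.arctan2(d[1],d[0])-yaw)
d=bot.get_state()["position"][:2]-C;print("tcp",np.hypot(*d),np.arctan2(d[1],d[0])-yaw)
E
```

```text
[0.54248349 0.19063946] -0.1317900109186364 1.0159750268093346 [0.5 1.1 1.5 0.4 0.7 0.8 1.4 0.6 2. ]
0.077 0.030428512330196247 1.730951995669499
0.081 0.026848492902011946 1.6258584246261045
0.085 0.02365272365986875 1.4904944551898471
tcp 0.030292641191480226 1.4146277502113591
```

apply_moves(series=[[[0,0,0],0,0.2],[[0,0,0],0,0.35],[[0,0,0],0,0.45],[[0,0,0],0,0.45],[[0,0,-2],0,0.45],[[0,0,-4],0,0.45],[[0,0,-6],0,0.45],[[0,0,-8],0,0.45],[[0,0,-8],0,0.45],[[0,0,-8],0,0.45]])

```text
clock: 9.03
position: [0.5504, 0.223, 0.1443]
eef_rot: [-0.001, 0.998, -0.065, 0.001]
contact_force: [0.2, -0.9, -0.3]
width: 0.448
gripper_force: 0.0
```

```bash
python3 to.py 0 32 62; python3 - <<'E'
from h import *
s=cams.get_image("scene")
for thr in(50,60,70):
  for a,c,r in blobs(s,(300,135,332,172),thr,12): print(thr,a,c.round(1),r,"at z.091",ray(s,*c,.091).round(4))
cv2.imwrite("pics/s7.png",cv2.resize(s["img"][115:190,275:345],(700,600),interpolation=cv2.INTER_CUBIC))
for C in([.5455,.1907],[.5425,.1906]):print([proj(s,[C[0]+.032*np.cos(a-.132),C[1]+.032*np.sin(a-.132),.091]).round(1).tolist() for a in(.645,.75,1.3,1.4,1.5,1.571,1.65,1.74,1.85)])
E
```

```text
clock 9.0333 case mm 0.6 32.6 144.3 w 0.44777125740377016 F [ 0.2 -0.9 -0.3]
tool y vs case -y, deg 0.1 q [0.19 0.15 1.74 0.   1.26 1.9 ]
shift cm [-0.08  0.07  8.23]
50 19 [316.1 152.3] [315 149   3   9] at z.091 [0.5404 0.2243 0.091 ]
60 28 [316.  152.8] [315 148   3  10] at z.091 [0.5418 0.2223 0.091 ]
70 30 [315.9 153. ] [314 148   4  10] at z.091 [0.5419 0.2216 0.091 ]
[[321.4, 160.7], [321.5, 159.9], [320.2, 155.7], [319.5, 155.1], [318.8, 154.4], [318.3, 154.0], [317.6, 153.6], [316.8, 153.2], [315.7, 152.7]]
[[320.5, 160.2], [320.6, 159.4], [319.3, 155.3], [318.7, 154.6], [318.0, 154.0], [317.4, 153.6], [316.7, 153.2], [315.9, 152.7], [314.9, 152.2]]
```

The peg blob at (316.0,152.9) means the dial is near 1.7, because it slid along the pads. I'll turn the tool a quarter so the pads close tangentially and centre the peg on mark 9.

apply_moves(series=[[[-0.2,0,0],-0.12,0.45],[[-0.2,0,0],-0.24,0.45],[[-0.2,0,0],-0.36,0.45],[[-0.2,0,0],-0.48,0.45],[[-0.2,0,0],-0.6,0.45],[[-0.2,0,0],-0.72,0.45],[[-0.2,0,0],-0.84,0.45],[[-0.2,0,0],-0.96,0.45],[[-0.2,0,0],-1.08,0.45],[[-0.2,0,0],-1.2,0.45]])

```text
clock: 9.92
position: [0.5463, 0.2226, 0.1408]
eef_rot: [-0.001, 0.859, 0.512, -0.002]
contact_force: [-0.7, -0.8, -0.9]
width: 0.448
gripper_force: 0.0
```

apply_moves(series=[[[0,0,0],-0.12,0.45],[[0,0,0],-0.24,0.45],[[0,0,0],-0.36,0.45],[[0,0,0],-0.371,0.45],[[0,0,2],-0.371,0.45],[[0,0,4],-0.371,0.45],[[0,0,5],-0.371,0.45],[[0,0,5],-0.371,0.45],[[0,0,5],-0.371,0.45],[[0,0,5],-0.371,0.45]])

```text
clock: 10.75
position: [0.5483, 0.2228, 0.0941]
eef_rot: [0.0, 0.752, 0.659, 0.0]
contact_force: [0.2, 0.8, -0.2]
width: 0.449
gripper_force: 0.0
```

```bash
python3 to.py -1.5 32 63
```

```text
clock 10.75 case mm -1.5 32.2 94.1 w 0.4486709430820838 F [ 0.2  0.8 -0.2]
tool y vs case -y, deg 90.1 q [0.19 0.2  1.77 0.   1.17 0.33]
shift cm [-0.02 -0.    3.11]
```

apply_moves(series=[[[0,0,1.5],0,0.45],[[0,0,2.6],0,0.45],[[0,0,3.1],0,0.4],[[0,0,3.1],0,0.35],[[0,0,3.1],0,0.3],[[0,0,3.1],0,0.25],[[0,0,3.1],0,0.2],[[0,0,3.1],0,0.15],[[0,0,3.1],0,0.1],[[0,0,3.1],0,0.05]], newtons=15)

```text
clock: 11.58
position: [0.5475, 0.2232, 0.0627]
eef_rot: [-0.0, 0.752, 0.659, 0.0]
contact_force: [-2.7, 1.8, 2.6]
width: 0.123
gripper_force: 15.0
```

apply_moves(series=[[[0,0,0],0,0.05],[[0,0,0],0,0.05],[[0,0,0],0,0.05],[[0,0,0],0,0.05],[[0,0,0],0,0.05],[[0,0,0],0,0.05],[[0,0,0],0,0.05],[[0,0,0],0,0.05],[[0,0,0],0,0.05],[[0,0,0],0,0.05]])

```text
clock: 12.42
position: [0.5479, 0.2231, 0.0627]
eef_rot: [-0.0, 0.752, 0.659, 0.0]
contact_force: [-3.8, 4.3, 3.9]
width: 0.12
gripper_force: 15.0
```

```bash
python3 to.py -1.5 32 63; python3 - <<'E'
from h import *
s=cams.get_image("scene")
cv2.imwrite("pics/s8.png",cv2.resize(s["img"][125:190,285:345],(700,600),interpolation=cv2.INTER_CUBIC))
for a,c,r in blobs(s,(305,135,332,172),60,5): print(a,c.round(1),r)
E
```

```text
clock 12.4167 case mm -1.9 32.4 62.7 w 0.12025560210783305 F [-3.8  4.3  3.9]
tool y vs case -y, deg 90.1 q [0.19 0.24 1.79 0.   1.11 0.33]
shift cm [-0.04  0.04 -0.03]
49 [315.8 146.8] [315 135   5  24]
```

apply_moves(series=[[[0,0,0],0,0.2],[[0,0,0],0,0.35],[[0,0,0],0,0.45],[[0,0,0],0,0.45],[[0,0,-2],0,0.45],[[0,0,-4],0,0.45],[[0,0,-6],0,0.45],[[0,0,-8],0,0.45],[[0,0,-8],0,0.45],[[0,0,-8],0,0.45]])

```text
clock: 13.3
position: [0.5486, 0.2226, 0.1431]
eef_rot: [0.001, 0.752, 0.659, 0.001]
contact_force: [-0.0, -1.0, -1.2]
width: 0.45
gripper_force: 0.0
```

```bash
python3 to.py -1.5 32 63; python3 - <<'E'
from h import *
s=cams.get_image("scene")
cv2.imwrite("pics/s8.png",cv2.resize(s["img"][125:190,285:345],(700,600),interpolation=cv2.INTER_CUBIC))
for a,c,r in blobs(s,(305,135,332,172),60,5): 
  p=ray(s,*c,.091);d=p[:2]-[.5425,.1906];print(a,c.round(1),r,p,np.hypot(*d),np.arctan2(d[1],d[0])+.132)
E
```

```text
clock 13.3 case mm -1.2 32.0 143.1 w 0.45031639743871305 F [-0.  -1.  -1.2]
tool y vs case -y, deg 90.1 q [ 0.19  0.14  1.74 -0.    1.26  0.33]
shift cm [-0.01 -0.05  8.01]
30 [317.1 153.7] [316 149   4  10] [0.54646331 0.22129952 0.091     ] 0.030954299192767515 1.5744064552154922
```

View pics/s8.png

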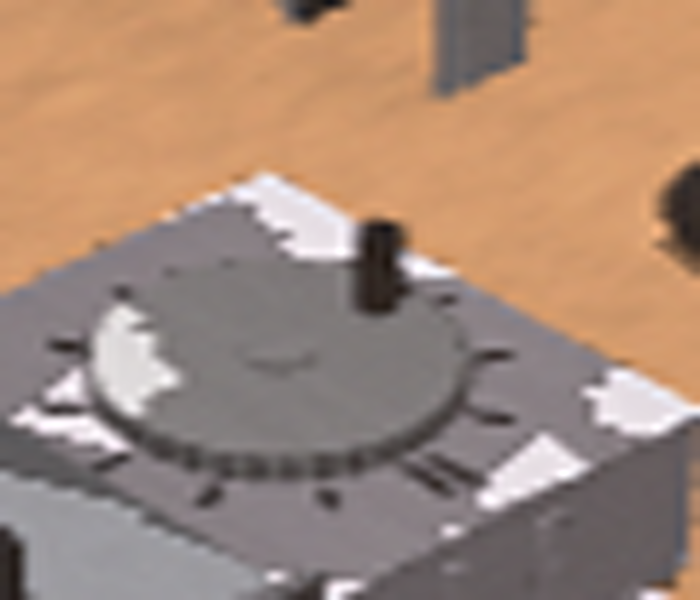

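The peg's foot is at (378,300), in line with mark 9, and the blob gives 1.574 rad. Mark 9 is done. I'll regrip there and swing clockwise with the tool turning along.

apply_moves(series=[[[0,0,2.5],0,0.45],[[0,0,5],0,0.45],[[0,0,7],0,0.45],[[0,0,8],0,0.4],[[0,0,8],0,0.3],[[0,0,8],0,0.2],[[0,0,8],0,0.1],[[0,0,8],0,0.05],[[0,0,8],0,0.05],[[0,0,8],0,0.05]], newtons=15)

```text
clock: 14.18
position: [0.5486, 0.223, 0.0638]
eef_rot: [0.0, 0.752, 0.659, 0.001]
contact_force: [0.2, 0.3, 3.0]
width: 0.118
gripper_force: 15.0
```

apply_moves(series=[[[-0.02,0.32,0],0.1,0.05],[[-0.06,0.64,0],0.2,0.05],[[-0.14,0.95,0],0.3,0.05],[[-0.25,1.25,0],0.4,0.05],[[-0.39,1.53,0],0.5,0.05],[[-0.56,1.81,0],0.6,0.05],[[-0.75,2.06,0],0.7,0.05],[[-0.97,2.3,0],0.8,0.05],[[-1.21,2.51,0],0.9,0.05],[[-1.47,2.69,0],1.0,0.05]])

```text
clock: 15.02
position: [0.5747, 0.2047, 0.0639]
eef_rot: [0.0, 0.976, 0.216, 0.003]
contact_force: [2.7, 0.9, -0.3]
width: 0.122
gripper_force: 15.0
```

```bash
python3 to.py 0 0 63
```

```text
clock 15.0167 case mm 27.1 17.8 63.9 w 0.1220257459521239 F [ 2.7  0.9 -0.3]
tool y vs case -y, deg 32.5 q [ 0.16  0.27  1.74 -0.    1.12  1.29]
shift cm [-3.24  0.04  0.07]
```

apply_moves(series=[[[-0.02,0.32,0],0.1,0.05],[[-0.06,0.64,0],0.2,0.05],[[-0.14,0.95,0],0.3,0.05],[[-0.25,1.25,0],0.4,0.05],[[-0.39,1.53,0],0.5,0.05],[[-0.56,1.81,0],0.6,0.05],[[-0.75,2.06,0],0.7,0.05],[[-0.97,2.3,0],0.8,0.05],[[-1.21,2.51,0],0.9,0.05],[[-1.47,2.69,0],1.0,0.05]])

```text
clock: 15.85
position: [0.5744, 0.1728, 0.064]
eef_rot: [-0.0, 0.96, -0.279, 0.005]
contact_force: [9.2, -3.0, -2.6]
width: 0.121
gripper_force: 15.0
```

```bash
python3 to.py 0 0 63; python3 -c "
import numpy as np
from scipy.optimize import least_squares as L
P=np.array([[-1.5,32.2],[27.1,17.8]])"
```

```text
clock 15.85 case mm 31.0 -14.0 64.0 w 0.12054351067554732 F [ 9.2 -3.  -2.6]
tool y vs case -y, deg -24.8 q [ 0.1   0.25  1.77 -0.    1.11  2.24]
shift cm [-3.4   0.03  0.07]
```

apply_moves(series=[[[0,0,0],0,0.2],[[0,0,0],0,0.35],[[0,0,0],0,0.45],[[0,0,-2.5],0,0.45],[[0,0,-5],0,0.45],[[0,0,-5],-0.12,0.45],[[0,0,-5],-0.24,0.45],[[0,0,-5],-0.36,0.45],[[0,0,-5],-0.48,0.45],[[0,0,-5],-0.6,0.45]])

```text
clock: 16.68
position: [0.5703, 0.1743, 0.1123]
eef_rot: [-0.0, 1.0, 0.024, -0.0]
contact_force: [-0.8, 0.3, -0.2]
width: 0.452
gripper_force: 0.0
```

apply_moves(series=[[[0,0,0],-0.12,0.45],[[0,0,0],-0.24,0.45],[[0,0,0],-0.36,0.45],[[0,0,0],-0.48,0.45],[[0,0,0],-0.6,0.45],[[0,0,0],-0.72,0.45],[[0,0,0],-0.84,0.45],[[0,0,0],-0.96,0.45],[[0,0,0],-1.08,0.45],[[0,0,0],-1.2,0.45]])

```text
clock: 17.52
position: [0.5702, 0.1743, 0.1122]
eef_rot: [-0.0, 0.812, 0.584, -0.0]
contact_force: [1.0, -0.2, 0.2]
width: 0.448
gripper_force: 0.0
```

apply_moves(series=[[[0,0,0],-0.12,0.45],[[0,0,0],-0.24,0.45],[[0,0,0],-0.36,0.45],[[0,0,0],-0.48,0.45],[[0,0,0],-0.6,0.45],[[0,0,0],-0.72,0.45],[[0,0,0],-0.84,0.45],[[0,0,0],-0.96,0.45],[[0,0,0],-1.08,0.45],[[0,0,0],-1.2,0.45]])

```text
clock: 18.35
position: [0.5702, 0.1743, 0.1122]
eef_rot: [-0.0, 0.34, 0.94, -0.0]
contact_force: [0.3, -1.3, 0.8]
width: 0.447
gripper_force: 0.0
```

```bash
python3 to.py 31 -13.9 64; python3 - <<'E'
from h import *
s=cams.get_image("scene")
for a,c,r in blobs(s,(290,145,328,182),60,12): 
  p=ray(s,*c,.091);d=p[:2]-[.5425,.1906];print(a,c.round(1),r,p,np.hypot(*d),np.arctan2(d[1],d[0])+.132)
E
```

```text
clock 18.35 case mm 26.7 -13.0 112.2 w 0.44747945416279444 F [ 0.3 -1.3  0.8]
tool y vs case -y, deg 147.8 q [ 0.11  0.19  1.75  0.    1.21 -0.77]
shift cm [-0.42  0.15  4.82]
30 [313.1 166.5] [312 162   3  11] [0.57127595 0.17396982 0.091     ] 0.03323580073791223 -0.39202544159196184
```

apply_moves(series=[[[-0.3,0.1,0],-0.12,0.45],[[-0.3,0.1,2],-0.13,0.45],[[-0.3,0.1,4],-0.13,0.45],[[-0.3,0.1,4.8],-0.13,0.4],[[-0.3,0.1,4.8],-0.13,0.3],[[-0.3,0.1,4.8],-0.13,0.2],[[-0.3,0.1,4.8],-0.13,0.1],[[-0.3,0.1,4.8],-0.13,0.05],[[-0.3,0.1,4.8],-0.13,0.05],[[-0.3,0.1,4.8],-0.13,0.05]])

```text
clock: 19.23
position: [0.5745, 0.1728, 0.0657]
eef_rot: [0.001, 0.282, 0.959, 0.0]
contact_force: [-0.3, -0.9, 3.6]
width: 0.121
gripper_force: 15.0
```

apply_moves(series=[[[0.02,-0.32,0],0.1,0.05],[[0.06,-0.64,0],0.2,0.05],[[0.14,-0.95,0],0.3,0.05],[[0.25,-1.25,0],0.4,0.05],[[0.39,-1.53,0],0.5,0.05],[[0.56,-1.81,0],0.6,0.05],[[0.75,-2.06,0],0.7,0.05],[[0.97,-2.3,0],0.8,0.05],[[1.21,-2.51,0],0.9,0.05],[[1.47,-2.69,0],1.0,0.05]])

```text
clock: 20.07
position: [0.549, 0.1552, 0.0658]
eef_rot: [0.004, 0.709, 0.705, -0.0]
contact_force: [3.9, -10.9, 1.9]
width: 0.12
gripper_force: 15.0
```

```bash
python3 to.py -15.2 -28 64
```

```text
clock 20.0667 case mm 8.2 -34.7 65.8 w 0.11970655939553569 F [  3.9 -10.9   1.9]
tool y vs case -y, deg 97.3 q [ 0.08  0.19  1.84 -0.01  1.11  0.09]
shift cm [ 0.96 -2.23  0.17]
```

apply_moves(series=[[[-0.05,-0.32,0],0.1,0.05],[[0.0,-0.64,0],0.2,0.05],[[0.04,-0.95,0],0.3,0.05],[[0.15,-1.25,0],0.4,0.05],[[0.29,-1.53,0],0.5,0.05],[[0.46,-1.81,0],0.6,0.05],[[0.46,-1.81,0],0.6,0.05],[[0.46,-1.81,0],0.6,0.05],[[0.46,-1.81,0],0.6,0.05],[[0.46,-1.81,0],0.6,0.05]])

```text
clock: 20.9
position: [0.5285, 0.159, 0.0657]
eef_rot: [0.003, 0.884, 0.467, -0.002]
contact_force: [-5.6, -13.8, 8.9]
width: 0.12
gripper_force: 15.0
```

apply_moves(series=[[[0,0,0],0,0.2],[[0,0,0],0,0.35],[[0,0,0],0,0.45],[[0,0,0],0,0.45],[[0,0,-2],0,0.45],[[0,0,-4],0,0.45],[[0,0,-6],0,0.45],[[0,0,-8],0,0.45],[[0,0,-8],0,0.45],[[0,0,-8],0,0.45]])

```text
clock: 21.73
position: [0.5292, 0.1631, 0.145]
eef_rot: [0.0, 0.885, 0.466, 0.001]
contact_force: [0.3, -0.2, -0.1]
width: 0.449
gripper_force: 0.0
```

```bash
python3 to.py -16.5 -28 64; python3 - <<'E'
from h import *
s=cams.get_image("scene")
for a,c,r in blobs(s,(285,145,320,185),60,12): 
  p=ray(s,*c,.091);d=p[:2]-[.5425,.1906];print(a,c.round(1),r,p,np.hypot(*d),np.arctan2(d[1],d[0])+.132)
a=-2.094-.132;print("want",proj(s,[.5425+.032*np.cos(a),.1906+.032*np.sin(a),.091]))
E
```

```text
clock 21.7333 case mm -12.5 -29.5 145.0 w 0.4489177105308877 F [ 0.3 -0.2 -0.1]
tool y vs case -y, deg 63.2 q [0.09 0.05 1.84 0.   1.25 0.69]
shift cm [-0.06 -0.43  8.1 ]
35 [297.6 161.8] [296 157   4  10] [0.52755258 0.16215533 0.091     ] 0.032132924610455936 -1.9226282380765634
want [297.05911902 160.47062295]
```

apply_moves(series=[[[0,-0.58,2],0.1,0.45],[[0,-0.58,4],0.17,0.45],[[0,-0.58,6],0.17,0.45],[[0,-0.58,8],0.17,0.45],[[0,-0.58,8],0.17,0.35],[[0,-0.58,8],0.17,0.28],[[0,-0.58,8],0.17,0.22],[[0,-0.58,8],0.17,0.16],[[0,-0.58,8],0.17,0.1],[[0,-0.58,8],0.17,0.05]])

```text
clock: 22.62
position: [0.5246, 0.1656, 0.0655]
eef_rot: [0.001, 0.921, 0.389, 0.001]
contact_force: [0.7, -4.7, 0.9]
width: 0.121
gripper_force: 15.0
```

apply_moves(series=[[[0,0,0],0,0.05],[[0,0,0],0,0.05],[[0,0,0],0,0.05],[[0,0,0],0,0.05],[[0,0,0],0,0.25],[[0,0,0],0,0.45],[[0,0,0],0,0.45],[[0,0,-3],0,0.45],[[0,0,-6],0,0.45],[[0,0,-8],0,0.45]])

```text
clock: 23.45
position: [0.5242, 0.1668, 0.1465]
eef_rot: [-0.0, 0.921, 0.389, 0.001]
contact_force: [0.6, 0.6, 1.1]
width: 0.445
gripper_force: 0.0
```

```bash
python3 to.py 0 -90 64; python3 - <<'E'
from h import *
s=cams.get_image("scene")
for a,c,r in blobs(s,(285,145,320,185),60,12): 
  p=ray(s,*c,.091);d=p[:2]-[.5425,.1906];print(a,c.round(1),r,p,np.hypot(*d),np.arctan2(d[1],d[0])+.132)
E
```

```text
clock 23.45 case mm -17.9 -26.5 146.5 w 0.44492099373813704 F [0.6 0.6 1.1]
tool y vs case -y, deg 53.4 q [0.1  0.04 1.84 0.   1.26 0.87]
shift cm [-4.04  5.22  8.24]
30 [296.9 160.2] [295 156   4  10] [0.52197686 0.16562702 0.091     ] 0.03232412209301541 -2.1266976733898613
```

The dial stands at about -2.10. Next I move closed fingers down behind the bar.

apply_moves(series=[[[-0.6,0.9,0],0.12,0.3],[[-1.3,1.8,0],0.24,0.1],[[-1.9,2.8,0],0.36,0.02],[[-2.6,3.7,0],0.48,0.02],[[-3.24,4.62,0],0.6,0.02],[[-3.24,4.62,0],0.72,0.02],[[-3.24,4.62,0],0.84,0.02],[[-3.24,4.62,0],0.93,0.02],[[-3.24,4.62,2],0.93,0.02],[[-3.24,4.62,4],0.93,0.02]])

```text
clock: 24.33
position: [0.5351, 0.1111, 0.1045]
eef_rot: [-0.001, 0.998, -0.065, 0.001]
contact_force: [-0.6, -0.5, -0.2]
width: 0.023
gripper_force: 0.0
```

```bash
python3 to.py 0 -80 57
```

```text
clock 24.3333 case mm 0.3 -80.3 104.5 w 0.022969667325535185 F [-0.6 -0.5 -0.2]
tool y vs case -y, deg 0.1 q [-0.    0.08  1.88  0.    1.17  1.7 ]
shift cm [-0.04 -0.02  4.75]
```

apply_moves(series=[[[0,0,2],0,0.02],[[0,0,4],0,0.02],[[0,0,4.7],0,0.02],[[0,0,4.7],0,0.02],[[0,0.5,4.7],0,0.02],[[0,1.0,4.7],0,0.02],[[0,1.4,4.7],0,0.02],[[0,1.8,4.7],0,0.02],[[0,2.3,4.7],0,0.02],[[0,2.8,4.7],0,0.02]])

```text
clock: 25.17
position: [0.5317, 0.0828, 0.0586]
eef_rot: [-0.001, 0.998, -0.065, 0.001]
contact_force: [1.0, 3.2, 2.3]
width: 0.022
gripper_force: 2.4
```

```bash
python3 to.py 0 -179 57
```

```text
clock 25.1667 case mm 0.6 -108.8 58.6 w 0.02224290073501515 F [1.  3.2 2.3]
tool y vs case -y, deg 0.1 q [-0.06  0.13  1.93  0.    1.08  1.64]
shift cm [-0.08  7.02  0.15]
```

The bar is moving against 3 N, so the catch is free. I'll keep pushing.

apply_moves(series=[[[0,0.7,0],0,0.02],[[0,1.4,0],0,0.02],[[0,2.1,0],0,0.02],[[0,2.8,0],0,0.02],[[0,3.5,0],0,0.02],[[0,4.2,0],0,0.02],[[0,4.9,0],0,0.02],[[0,5.5,0],0,0.02],[[0,6.0,0],0,0.02],[[0,6.4,0],0,0.02]])

```text
clock: 26.0
position: [0.5233, 0.0184, 0.0584]
eef_rot: [0.0, 0.998, -0.065, 0.001]
contact_force: [2.2, 3.1, 5.9]
width: 0.018
gripper_force: 3.2
```

apply_moves(series=[[[0,0.1,0],0,0.02],[[0,0.2,0],0,0.02],[[0,0.3,0],0,0.02],[[0,0.4,0],0,0.02],[[0,0.5,0],0,0.02],[[0,0.6,0],0,0.02],[[0,0.7,0],0,0.02],[[0,0.8,0],0,0.02],[[0,0.8,0],0,0.02],[[0,0.8,0],0,0.02]])

```text
clock: 26.83
position: [0.5223, 0.0106, 0.0584]
eef_rot: [0.0, 0.998, -0.065, 0.001]
contact_force: [1.5, 3.4, 5.5]
width: 0.022
gripper_force: 2.9
```

```bash
python3 to.py 0 -179 57
```

```text
clock 26.8333 case mm 0.8 -181.6 58.4 w 0.022021601977883325 F [1.5 3.4 5.5]
tool y vs case -y, deg 0.1 q [-0.2   0.09  1.97 -0.    1.08  1.5 ]
shift cm [-0.08 -0.26  0.14]
```

apply_moves(series=[[[0,0.05,0],0,0.02],[[0,0.1,0],0,0.02],[[0,0.15,0],0,0.02],[[0,0.2,0],0,0.02],[[0,0.25,0],0,0.02],[[0,0.3,0],0,0.02],[[0,0.35,0],0,0.02],[[0,0.4,0],0,0.02],[[0,0.45,0],0,0.02],[[0,0.5,0],0,0.02]])

```text
clock: 27.67
position: [0.5222, 0.0101, 0.0585]
eef_rot: [-0.004, 0.998, -0.066, 0.002]
contact_force: [4.4, 18.6, 5.8]
width: 0.013
gripper_force: 9.3
```

```bash
python3 to.py 0 -179 57
```

```text
clock 27.6667 case mm 0.8 -182.1 58.5 w 0.013341725636647503 F [ 4.4 18.6  5.8]
tool y vs case -y, deg 0.0 q [-0.2   0.09  1.97  0.01  1.08  1.49]
shift cm [-0.08 -0.31  0.16]
```

The cover has hit its end stop: 18.6 N with no further motion. I'll back off, rise and check.

apply_moves(series=[[[0,-0.5,0],0,0.02],[[0,-1.2,0],0,0.02],[[0,-2.0,0],0,0.02],[[0,-2.0,-2],0,0.02],[[0,-2.0,-5],0,0.02],[[0,-2.0,-8],0,0.02],[[0,-2.0,-11],0,0.02],[[0,-2.0,-14],0,0.02],[[0,-2.0,-14],0,0.02],[[0,-2.0,-14],0,0.02]])

```text
clock: 28.5
position: [0.524, 0.026, 0.1987]
eef_rot: [0.0, 0.998, -0.065, 0.001]
contact_force: [0.8, -0.5, -0.6]
width: 0.02
gripper_force: 0.0
```

```bash
python3 to.py 0 -179 57; python3 - <<'E'
from h import *
s=cams.get_image("scene")
for a,c,r in blobs(s,(230,145,320,220),60,12): 
  p=ray(s,*c,.091);d=p[:2]-[.5425,.1906];print(a,c.round(1),r,p,np.hypot(*d),np.arctan2(d[1],d[0])+.132)
E
```

```text
clock 28.5 case mm 0.5 -166.1 198.7 w 0.0202007213587848 F [ 0.8 -0.5 -0.6]
tool y vs case -y, deg 0.1 q [-0.17 -0.07  1.86 -0.    1.35  1.53]
shift cm [-0.09  1.28 14.17]
29 [296.9 160.3] [295 156   4  10] [0.5223135  0.16550026 0.091     ] 0.03221012407507985 -2.116124176570048
75 [252.9 175.2] [230 161  47  29] [0.47322837 0.04771388 0.091     ] 0.15879232045674252 -1.8902126642301007
196 [250.7 196.6] [241 186  20  22] [ 0.52409386 -0.01217645  0.091     ] 0.20361010158676537 -1.529318870883114
57 [283.5 206.8] [264 193  42  27] [0.60979363 0.01404094 0.091     ] 0.1889484940077919 -1.0746539973764824
```

```bash
python3 -c "
from station import bot
print(bot.finish_job())"
```

```text
the job is handed in; nothing more can be done
None
```

The job is handed in, with no verdict shown: the dial paused at mark 9 (about 1.57 rad by camera), then went right to mark 4, where it stands at about -2.12 rad. The cover is open to its end stop, and the arm is clear and went nowhere near the meter, spool or mouse.

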